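# Push the connector shell up the inspection chute to its stop

### The arm

A 6-joint arm with a two-finger parallel gripper is mounted at the origin on the work surface. World frame = base frame: x ahead of the robot, y to its left, z up, the work surface at z = 0. Lengths are in m, angles in degrees, forces in N, time in s.
With the tool pointing down it reaches from about 0.35 to 0.8 m from the base axis. Payload 7.3 kg.
Tool frame: the origin (TCP) lies at the very end of the fingers, on their centre line; the grasp point (between the pads) lies 19 mm behind it (r.grasp_offset is the distance from the TCP to the grasp point, in m); z points along the fingers, y is the line along which they close (so a half turn about z gives the same grasp; the last joint's range is limited). The gripper opens to 85 mm and grips with 20 to 120 N. Pads are 22 mm wide; open, the fingers measure 114 mm over their backs; the gripper's body (76 mm by 85 mm) begins 54 mm behind the grasp point. The pads swing forward as they close: fully open they stand 13 mm farther back than shut.
Start: joints at [-8.365, 19.595, 87.324, -0, 73.075, -8.365], TCP at [0.525, 0, 0.231] pointing down, gripper open.
Joint ranges: [-145.02, 145.02], [-44.19, 115.74], [2.07, 154.8], [-57.11, 237.11], [16.16, 152.29], [-177.93, 177.93]. Speed limits (degrees/s): [147.25, 147.25, 180, 180, 180, 180].

### API

Orientations are given as [roll, pitch, yaw] about the fixed x, y, z axes, in that order (R = Rz(yaw) Ry(pitch) Rx(roll)).
In Python, from cell import r gives the robot as it stands.
- The arm moves only by the tool step_arm, never from a script. Its argument "motion" is a list of rows, each a list of 6 numbers: the shift along the tool's x, y, z normalised to -1 to 1, where 1 is 0.03 m, then the turn, a rotation vector about the tool's x, y, z normalised to -1 to 1, where 1 is 5 degrees. A call has 1 to 10 rows; each row shifts and turns the commanded pose from where the row before left it, along the tool's axes as they then stand; what a row does not reach is not made up. A row lasts 1/8 s, in which the tool goes at most 62.5 mm and 10.7 degrees, less where a joint would pass 70% of its speed; a pose out of reach is approached as far as the arm can. A call with a number of a shift or a turn outside -1 to 1 is refused whole. A call with a gripper value outside its range is refused whole. "grip" is the opening, from -1 (shut) to 1 (fully open), so that 0 is half open, set as the call begins (left out, the last holds). The fingers move at their own pace and stop on an object; "force" is the grip in N (left out, the last holds). Time passes only in rows, so rows that do not move let the fingers close. It gives the time, the measured TCP pose, the force, the opening and the grip force at its end, in the units of the state.
- r.get_obs(): the state, without advancing time (a new reading comes with each control period).
- r.grab_frame(name): name is "scene" or "side" or "wrist"; returns a dict with "pixels" (480x640x3 uint8, red, green, blue), "fx", "fy", "cx", "cy" (pixels), "eye" and "attitude" of the camera in the world. Camera axes: x right, y down, z forward; pixel columns grow to the right and rows downward; lengths in m; the calibration is good to about 2 mm. A picture is of the moment at which its call begins. There is no depth.
- r.hand_in(): hands the job in; it is judged then, once.
The state is a dict: "clock": time; "joint_positions": joint angles; "qvel": joint speeds; "effort": joint torques, N m; "tcp_pos": TCP position; "eef_rot": TCP orientation; "ft_force": force on the tool from outside, world axes, zero at the start; "moment": the same for the moment, N m; "finger_gap": finger opening in m; "gripper_force": force on a finger pad.
Only numpy, scipy, OpenCV 4.12 (cv2) and the standard library are available. Lean on these libraries where they do the work, as an engineer would, in place of code of your own. Each camera call takes 0.05 s, during which the arm holds its last target. There are 200 camera calls.

### The job

Two round metal connector shells lie at the foot of a sloped two-lane chute. With the fingertips, push the longer shell up its lane, over the low cross-bar and in front of the stop plate, so that it stays there by itself and does not roll back, and then move the hand clear. Only push it, never lift it, and do not shift the stop plate, the shorter shell or the other things on the bench.

Things in the scene. Friction and masses are not known exactly. Their poses are not given: they have to be found in the camera images.
- long_barrel: The part to push: steel cylinder, 36 mm diameter, 46 mm long, about 0.16 kg, lying across its lane so that it rolls along it. Origin at its centre; y is the cylinder's axis, x and z turn as it rolls. At the start it lies at the foot of either lane, kept from rolling down by a fixed round bar 7 mm proud of the floor on its downhill side; below that bar are 40 mm of open lane floor.
- short_barrel: A second steel cylinder, 36 mm in diameter but only 26 mm long, at the foot of the other lane; leave it there. Origin at its centre, y along its axis.
- rack: The chute's stand, fixed to the bench. Aluminium chute 290 mm long and 128 mm wide with two parallel lanes, 52 mm wide, walls between and beside them only 8 mm high. Origin on the bench under the chute's middle, z up, x horizontally uphill. The lanes' centre lines lie at y = +30 mm and y = -30 mm.
- slope (a point): Point on the sloping lane floor's surface, 50 mm above the stand's origin, midway between the lanes. x points uphill along the floor (slope 11.5 degrees), z is normal to it, y across the lanes. Here the floor reaches from x = -140 to +150 mm; the fixed bar at the foot is at x = -92 mm. A shell lying on the floor has its centre at z = 18 mm, at the start at x = about -74 mm.
- stop_face (a point): Where the downhill face of the steel stop plate meets the floor, midway between the lanes; axes as slope. The plate spans both lanes, 25 mm high, clamped 70 to 120 mm uphill of slope (varies), and slips only above 80 N. A shell in the pocket between cross-bar and plate has its centre 18 to 20 mm downhill of the face and cannot roll back.
- cross_bar (a point): Crest of the low round cross-bar that goes with the stop plate, midway between the lanes: 3 mm proud of the floor, always 31 mm downhill of the plate's face, spanning both lanes; axes as slope. A shell left downhill of it rolls down and may roll off the foot. Shells and chute are smooth (friction about 0.2); pushing a shell over it takes 2 to 6 N.
- driver: Loose screwdriver, 170 mm long, lying on the bench beside the chute; leave it. Origin at its underside, near its middle.
- nut: Loose brass ring nut, 34 mm across and 12 mm high, lying on the bench beside the chute; leave it. Origin at the centre of its underside.
- flux: Small amber bottle, 36 mm across and 75 mm high, standing beside the chute; leave it. Origin at the centre of its underside.
- spool: Grey wire spool, 60 mm across and 40 mm high, standing on its end well away from the chute, on the robot's right; leave it. Origin at the centre of its underside.
Mind the look-alikes: they are no part of the job. What is shaped like the long_barrel but green or red is not meant. Leave any red look-alike of the short_barrel alone.

How it is judged:
By the outcome, as a careful person would: the job done as asked, in the order asked, and still so for the second after the job is handed in, with the robot touching nothing.
It also fails if it takes over 38 s, if anything falls off the work surface, if the arm or the gripper's body presses on something with over 40 N, if the wrist force passes 120 N, or if a joint passes its speed limit or range.

## Working session

There is one attempt and no reset: what is moved stays moved. The work goes in short steps, Python scripts to look and compute and a tool call to move; the robot and the scene stay as the last step left them, time stands still between calls to the robot, and variables do not carry over. Pictures are saved under pics/ and viewed, at most 10 in all, crops included, and the job is handed in when it is done.

Besides the shell and the picture viewer there is one more tool, called after "Request:" as a command line: name --pt "numbers of a row" for each row, then --argument value for the rest. step_arm: Moves the arm, as the interface text tells. Its arguments: {"type":"object","properties":{"motion":{"type":"array"},"grip":{"type":"number"},"force":{"type":"number"}},"required":["motion"]}

```bash
mkdir -p pics; python3 - <<'E'
from cell import r
import cv2,numpy as np
for n in("scene","side"):
    f=r.grab_frame(n);cv2.imwrite(f"pics/{n}0.png",f["pixels"][:,:,::-1])
    print(n,f["fx"],f["cx"],f["cy"],f["eye"],np.array(f["attitude"]).tolist())
o=r.get_obs();print(o["tcp_pos"],o["eef_rot"],o["finger_gap"],o["clock"])
E
```

```text
scene 535.1149767185581 324.59780033559053 232.22610907662704 [0.97825039 0.48679586 0.73579428] [-131.62804320020146, -0.19840711643468628, 148.39253586569444]
side 476.2118065355821 317.06454121470625 241.38507665251979 [ 0.08734223 -0.64012333  0.93351879] [-140.91584960189218, -0.009784028193833843, -45.61613897066096]
[5.24646351e-01 7.86160895e-05 2.30706672e-01] [-1.79921919e+02 -1.10882387e-02  9.00008460e+01] 0.08522807698013499 0.1
```

View pics/scene0.png

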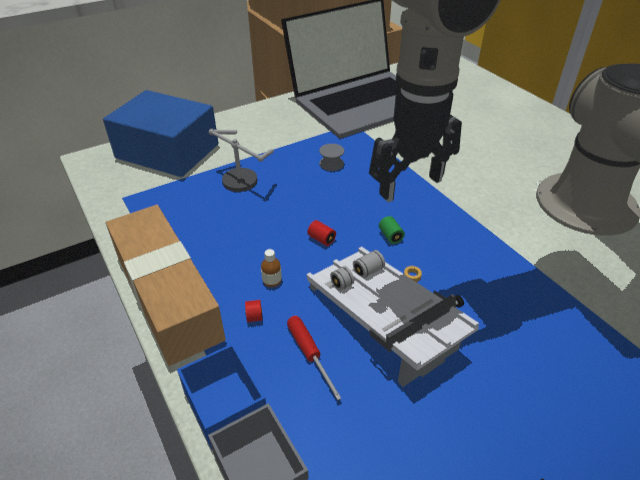

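View pics/side0.png

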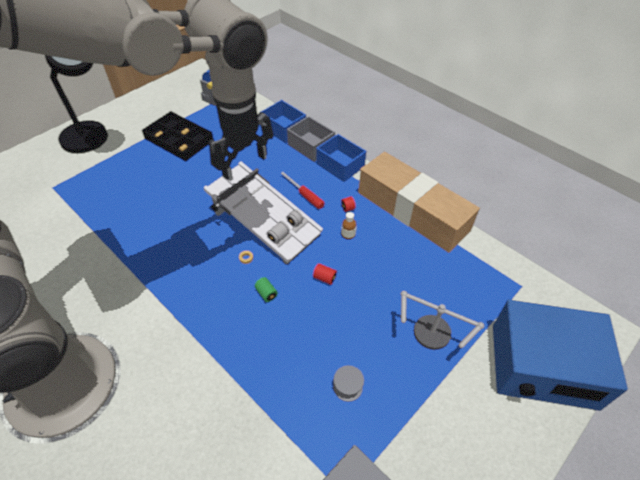

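The long shell is the larger cylinder, at scene (368,264) and side (280,232), in the lane nearer the robot. The stop plate is uphill, at scene (430,315). I'll zoom in on both views.

```bash
python3 - <<'E'
import cv2
a=cv2.imread("pics/scene0.png")[235:385,295:495];b=cv2.imread("pics/side0.png")[155:275,190:340]
cv2.imwrite("pics/c1.png",cv2.resize(a,(800,600),interpolation=cv2.INTER_CUBIC))
cv2.imwrite("pics/c2.png",cv2.resize(b,(750,600),interpolation=cv2.INTER_CUBIC))
E
```

```text
(no output)
```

View pics/c1.png

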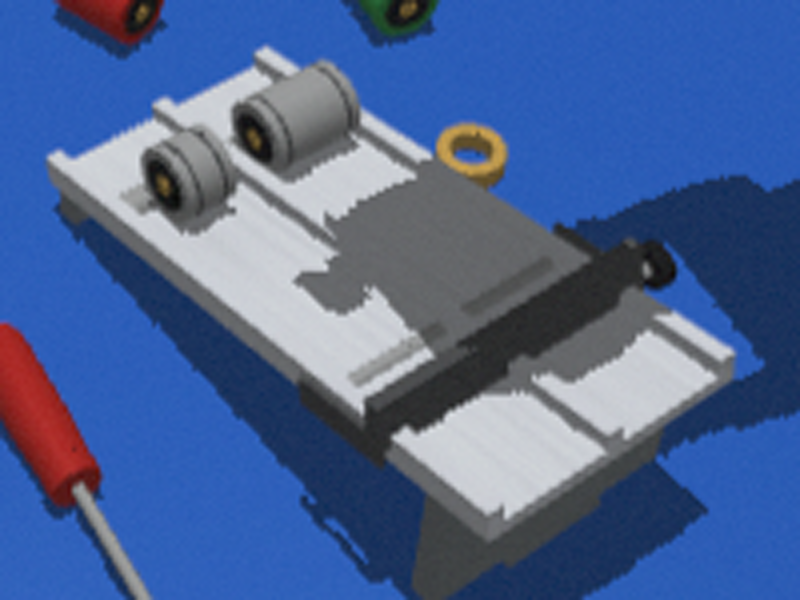

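View pics/c2.png

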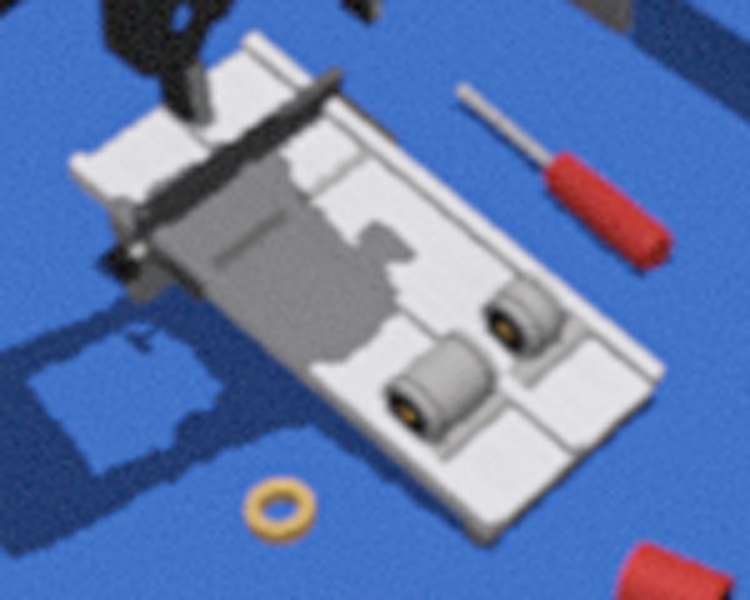

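```bash
cat > h.py <<'E'
import numpy as np
from scipy.spatial.transform import Rotation as R
S=np.radians(11.5)
C={"s":(535.115,324.598,232.226,[0.97825039,0.48679586,0.73579428],[-131.62804320,-0.19840712,148.39253587]),
"d":(476.212,317.065,241.385,[0.08734223,-0.64012333,0.93351879],[-140.91584960,-0.00978403,-45.61613897])}
def ray(c,u,v):
    f,cx,cy,e,a=C[c]; return np.array(e),R.from_euler("xyz",a,degrees=True).apply([(u-cx)/f,(v-cy)/f,1])
def cast(c,u,v,z):
    e,d=ray(c,u,v); return e+d*(z-e[2])/d[2]
def crop(c,u,v): return (295+u/4,235+v/4) if c=="s" else (190+u/5,155+v/5)
def onslope(c,u,v,o,yaw,h):   # intersect with plane at normal height h, return slope coords
    M=(R.from_euler("z",yaw)*R.from_euler("y",-S)).as_matrix()
    e,d=ray(c,u,v); a=M.T@(e-o); b=M.T@d; return a+b*(h-a[2])/b[2]
E
python3 - <<'E'
from h import *
np.set_printoptions(precision=4,suppress=True)
zf=.05-.14*np.sin(S)+.0078; zt=.05+.15*np.sin(S)+.0078
P={}
for c,pts in {"s":dict(FS=(50,155),FL=(265,47),TS=(490,515),TL=(733,352)),"d":dict(FS=(662,368),FL=(487,530),TL=(75,160),TS=(250,35))}.items():
    for k,p in pts.items():
        P[c,k]=cast(c,*crop(c,*p),zf if k[0]=="F" else zt); print(c,k,P[c,k])
yaws=[];os=[]
for c in "sd":
    F=(P[c,"FS"]+P[c,"FL"])/2;T=(P[c,"TS"]+P[c,"TL"])/2
    print(c,"len",np.linalg.norm((T-F)[:2]),.29*np.cos(S),"wid",np.linalg.norm(P[c,"FS"]-P[c,"FL"]),np.linalg.norm(P[c,"TS"]-P[c,"TL"]))
    y=np.arctan2(*(T-F)[1::-1]);m=(F+T)/2-.005*np.cos(S)*np.array([np.cos(y),np.sin(y),0])
    m-=-.008*np.sin(S)*np.array([np.cos(y),np.sin(y),0])
    print(np.degrees(y),m);yaws.append(y);os.append(m)
y=np.mean(yaws);o=np.mean(os,0);o[2]=.05
print("mean",np.degrees(y),o)
for c,n,p,h in [("s","bar",(350,380),.003),("s","bar",(440,328),.003),("s","bar",(465,310),.003),("s","bar",(550,262),.003),
 ("d","bar",(215,262),.003),("d","bar",(285,215),.003),("d","bar",(310,195),.003),("d","bar",(370,152),.003),
 ("d","platetop",(340,72),.025),("s","platetop",(365,402),.025),("s","platetop",(630,243),.025),
 ("s","Lend",(255,137),.018),("d","Lend",(410,408),.018),("s","Send",(165,183),.018),("d","Send",(500,325),.018)]:
    print(c,n,onslope(c,*crop(c,*p),o,y,h)*1e3)
E
```

```text
s FS [ 0.6464 -0.1074  0.0299]
s FL [ 0.5216 -0.1157  0.0299]
s TS [0.6291 0.177  0.0877]
s TL [0.5028 0.168  0.0877]
d FS [ 0.6507 -0.1076  0.0299]
d FL [ 0.5202 -0.1185  0.0299]
d TL [0.507  0.1658 0.0877]
d TS [0.6292 0.1753 0.0877]
s len 0.2846501696879648 0.28417816434004056 wid 0.12497972690306251 0.12657323914173932
93.6315613196873 [0.5752 0.0272 0.0588]
d len 0.2841906733009481 0.28417816434004056 wid 0.131007953438629 0.12255383142768592
93.50527968087658 [0.577  0.0255 0.0588]
mean 93.56842050028193 [0.5761 0.0263 0.05  ]
s bar [ 61.1884 -51.8665   3.    ]
s bar [61.9336 -5.7149  3.    ]
s bar [60.5567  8.941   3.    ]
s bar [61.7766 54.7711  3.    ]
d bar [58.3836 49.4803  3.    ]
d bar [55.9105  3.627   3.    ]
d bar [ 56.4605 -14.5815   3.    ]
d bar [ 55.5096 -57.0585   3.    ]
d platetop [ 91.4121 -69.5296  25.    ]
s platetop [ 92.8754 -69.5759  25.    ]
s platetop [93.4025 67.7917 25.    ]
s Lend [-73.9626   7.2192  18.    ]
d Lend [-73.6675  47.4349  18.    ]
s Send [-74.4134 -42.1066  18.    ]
d Send [-70.4392 -19.5207  18.    ]
```

```bash
cat >> h.py <<'E'
O=np.array([.5761,.0263,.05]); Y=np.radians(93.57)
M=(R.from_euler("z",Y)*R.from_euler("y",-S)).as_matrix()
RT=M@np.diag([1,-1,-1.])
def todo(goal):  # goal in slope mm -> rotvec/5deg, then shift/30mm in the final tool frame
    from cell import r
    ob=r.get_obs(); A=R.from_euler("xyz",ob["eef_rot"],degrees=True); p=np.array(ob["tcp_pos"])
    print("rot",np.degrees((A.inv()*R.from_matrix(RT)).as_rotvec())/5, "slope now",M.T@(p-O)*1e3)
    print("shift",RT.T@(O+M@(np.array(goal)/1e3)-p)/.03,"F",M.T@np.array(ob["ft_force"]),ob["clock"],ob["finger_gap"])
E
python3 -c "
from h import *
np.set_printoptions(precision=3,suppress=True)
todo([-115,30,70])"
```

```text
rot [ 0.056  2.297 -0.713] slope now [ 13.522  52.987 181.658]
shift [-4.284  0.766  3.722] F [ 0.178 -0.438 -0.289] 0.1 0.08522807698013499
```

Request:
step_arm --pt "0 0 0 0.02 0.77 -0.24" --pt "0 0 0 0.02 0.77 -0.24" --pt "0 0 0 0.02 0.76 -0.23" --pt "-0.71 0.13 0.62 0 0 0" --pt "-0.71 0.13 0.62 0 0 0" --pt "-0.71 0.13 0.62 0 0 0" --pt "-0.71 0.13 0.62 0 0 0" --pt "-0.71 0.13 0.62 0 0 0" --pt "-0.71 0.13 0.62 0 0 0" --pt "0 0 0 0 0 0" --grip -1 --force 40

```text
clock: 1.35
tcp_pos: [0.5539, -0.1017, 0.0946]
eef_rot: [-179.8, -11.6, 93.4]
ft_force: [-0.3, 0.9, 1.5]
finger_gap: 0.0002
gripper_force: 0.0
```

```bash
python3 -c "
from h import *
from cell import r
import cv2
np.set_printoptions(precision=3,suppress=True)
todo([-115,30,12])
cv2.imwrite('pics/s1.png',cv2.resize(r.grab_frame('scene')['pixels'][160:340,280:520,::-1],(800,600)))
f=r.grab_frame('side')['pixels'][130:280,180:380,::-1];cv2.imwrite('pics/d1.png',cv2.resize(f,(800,600)))"
```

```text
rot [-0.027 -0.021 -0.025] slope now [-114.922   30.149   68.903]
shift [-0.003  0.005  1.897] F [1.155 0.263 1.255] 1.35 0.00021740507972925501
```

View pics/s1.png

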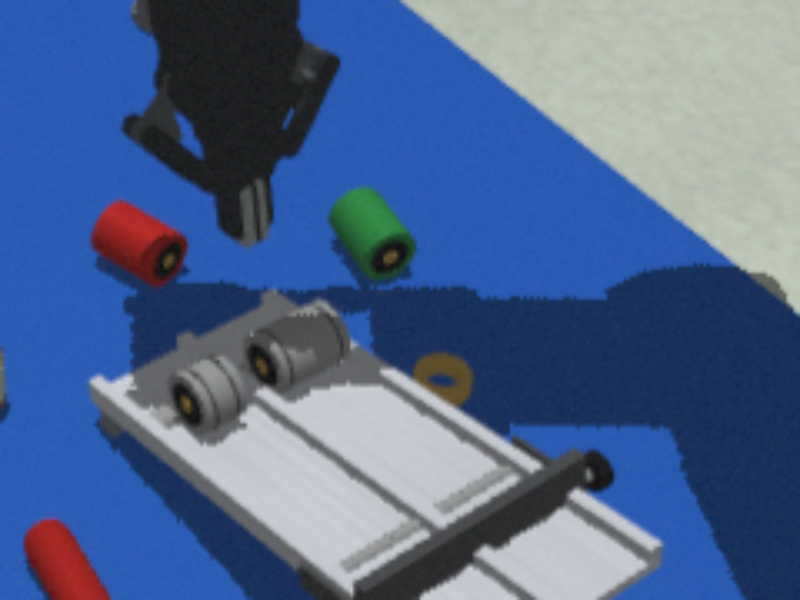

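The shut fingertips at crop (250,240) hover above the foot of the long shell's lane, and nothing has moved. Next I descend behind the shell and creep forward.

Request:
step_arm --pt "0 0 0.5 0 0 0" --pt "0 0 0.5 0 0 0" --pt "0 0 0.5 0 0 0" --pt "0 0 0.25 0 0 0" --pt "0 0 0.15 0 0 0" --pt "0 0 0 0 0 0"

```text
clock: 2.2
tcp_pos: [0.5543, -0.09, 0.0405]
eef_rot: [179.9, -11.5, 93.6]
ft_force: [-0.1, 0.3, -0.6]
finger_gap: 0.0003
gripper_force: 0.0
```

Request:
step_arm --pt "0.1 0 0 0 0 0" --pt "0.1 0 0 0 0 0" --pt "0.1 0 0 0 0 0" --pt "0.1 0 0 0 0 0" --pt "0 0 0 0 0 0"

```text
clock: 2.82
tcp_pos: [0.5535, -0.078, 0.0432]
eef_rot: [179.9, -11.5, 93.6]
ft_force: [0.6, -0.1, 0.7]
finger_gap: 0.0
gripper_force: 0.1
```

```bash
python3 -c "
from h import *
from cell import r
import cv2
np.set_printoptions(precision=3,suppress=True)
todo([42,30,12])
f=r.grab_frame('side')['pixels'][155:275,190:350,::-1];g=r.grab_frame('scene')['pixels'][235:355,295:455,::-1]
cv2.imwrite('pics/d2.png',cv2.resize(np.vstack([f,g]),(720,540*2))[:,:][::1][:1080]) 
cv2.imwrite('pics/d2.png',cv2.resize(np.hstack([f,g]),(800,300)))"
```

```text
rot [0.013 0.001 0.003] slope now [-101.999   29.011   13.768]
shift [ 4.8   -0.033  0.059] F [-0.031 -0.598  0.772] 2.825 1.5053737035891855e-05
```

View pics/d2.png

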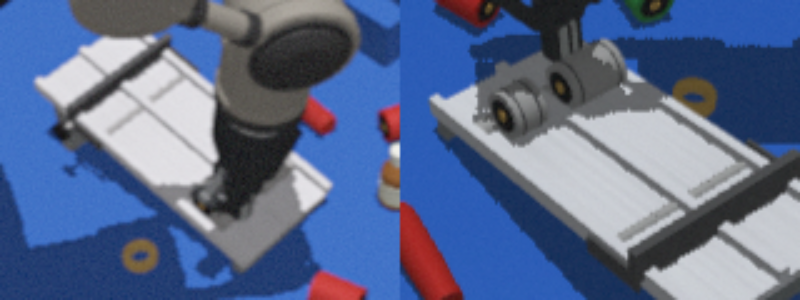

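The fingers sit just behind the long shell at scene half (560,85), between it and the lane foot. Now I push.

Request:
step_arm --pt "0.1 0 0 0 0 0" --pt "0.15 0 0 0 0 0" --pt "0.2 0 0 0 0 0" --pt "0.2 0 0 0 0 0" --pt "0.2 0 0 0 0 0" --pt "0.2 0 0 0 0 0" --pt "0.2 0 0 0 0 0" --pt "0.2 0 0 0 0 0" --pt "0.2 0 0 0 0 0" --pt "0.2 0 0 0 0 0"

```text
clock: 4.18
tcp_pos: [0.5501, -0.0235, 0.0542]
eef_rot: [179.9, -11.5, 93.6]
ft_force: [0.6, -0.8, 0.2]
finger_gap: 0.0001
gripper_force: 0.3
```

Request:
step_arm --pt "0.2 0 0 0 0 0" --pt "0.2 0 0 0 0 0" --pt "0.2 0 0 0 0 0" --pt "0.2 0 0 0 0 0" --pt "0.2 0 0 0 0 0" --pt "0.2 0 0 0 0 0" --pt "0.2 0 0 0 0 0" --pt "0.2 0 0 0 0 0" --pt "0.15 0 0 0 0 0" --pt "0.1 0 0 0 0 0"

```text
clock: 5.42
tcp_pos: [0.5467, 0.0306, 0.0653]
eef_rot: [179.9, -11.5, 93.6]
ft_force: [-0.6, -0.6, 0.1]
finger_gap: -0.0
gripper_force: 0.3
```

```bash
python3 -c "
from h import *
from cell import r
import cv2
np.set_printoptions(precision=3,suppress=True)
todo([42,30,13])
f=r.grab_frame('side')['pixels'][155:275,190:350,::-1];g=r.grab_frame('scene')['pixels'][255:375,335:495,::-1]
cv2.imwrite('pics/d3.png',cv2.resize(np.hstack([f,g]),(800,300)))"
```

```text
rot [0.013 0.    0.002] slope now [ 9.061 29.029 13.721]
shift [ 1.098 -0.032  0.024] F [-0.478  0.644  0.22 ] 5.425 -4.9889767977450117e-05
```

View pics/d3.png

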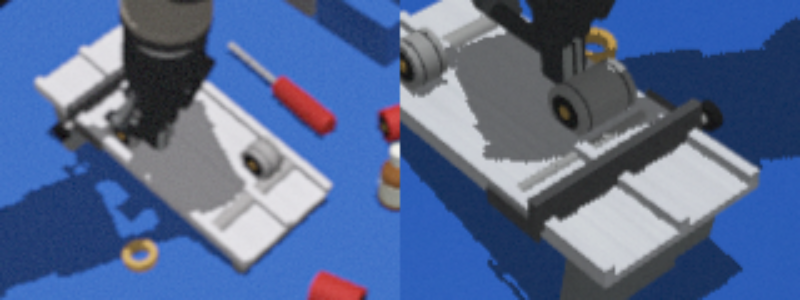

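The shell, at scene half (565,110), rides square against the fingers just below the cross-bar. I'll push over it slowly, watching the force.

Request:
step_arm --pt "0.1 0 0 0 0 0" --pt "0.1 0 0 0 0 0" --pt "0.1 0 0 0 0 0" --pt "0.1 0 0 0 0 0" --pt "0.1 0 0 0 0 0"

```text
clock: 6.15
tcp_pos: [0.5459, 0.0451, 0.0682]
eef_rot: [179.9, -11.5, 93.6]
ft_force: [0.8, -1.1, -0.2]
finger_gap: -0.0001
gripper_force: 0.5
```

Request:
step_arm --pt "0.1 0 0 0 0 0" --pt "0.1 0 0 0 0 0" --pt "0.1 0 0 0 0 0" --pt "0.1 0 0 0 0 0"

```text
clock: 6.65
tcp_pos: [0.545, 0.0571, 0.0706]
eef_rot: [179.9, -11.5, 93.6]
ft_force: [0.3, 0.4, 0.3]
finger_gap: 0.0001
gripper_force: 0.0
```

```bash
python3 -c "
from h import *
from cell import r
import cv2
np.set_printoptions(precision=3,suppress=True)
todo([42,30,13])
f=r.grab_frame('side')['pixels'][155:275,190:350,::-1];g=r.grab_frame('scene')['pixels'][255:375,335:495,::-1]
cv2.imwrite('pics/d4.png',cv2.resize(np.hstack([f,g]),(800,300)))"
```

```text
rot [ 0.011 -0.002  0.   ] slope now [36.12  29.089 13.641]
shift [ 0.196 -0.03   0.021] F [ 0.463 -0.285  0.176] 6.65 0.0001014376004220481
```

View pics/d4.png

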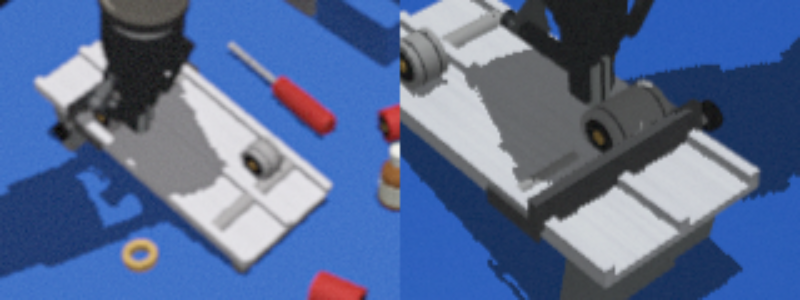

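The shell at scene half (615,120) looks past the bar and against the plate, and the contact force has gone to zero. I'll check its position before retreating.

```bash
python3 -c "
from h import *
print(onslope('s',415,309.8,O,Y,.018)*1e3)"
```

```text
[72.68770595  6.33503251 18.        ]
```

The shell's centre is at x ≈ 72 mm, where the pocket should be 70–72, so it is in. Now I back off downhill, then go up.

Request:
step_arm --pt "-0.1 0 0 0 0 0" --pt "-0.3 0 0 0 0 0" --pt "-0.5 0 0 0 0 0" --pt "-0.5 0 -0.2 0 0 0" --pt "0 0 -0.8 0 0 0" --pt "0 0 -1 0 0 0" --pt "0 0 -1 0 0 0" --pt "-1 0 -1 0 0 0" --pt "-1 0 -0.5 0 0 0" --pt "-1 0 0 0 0 0"

```text
clock: 8.0
tcp_pos: [0.5553, -0.1019, 0.1782]
eef_rot: [179.8, -11.4, 93.5]
ft_force: [-0.2, 0.4, -0.2]
finger_gap: -0.0
gripper_force: 0.0
```

Request:
step_arm --pt "-1 0 0 0 0 0" --pt "-1 0 0 0 0 0" --pt "0 0 0 0 0 0" --pt "0 0 0 0 0 0" --pt "0 0 0 0 0 0" --pt "0 0 0 0 0 0"

```text
clock: 8.75
tcp_pos: [0.5584, -0.1572, 0.1649]
eef_rot: [179.9, -11.5, 93.6]
ft_force: [-1.5, -0.8, 0.3]
finger_gap: 0.0003
gripper_force: 0.0
```

```bash
python3 -c "
from cell import r
import cv2,numpy as np
f=r.grab_frame('side')['pixels'][155:275,190:350,::-1];g=r.grab_frame('scene')['pixels'][255:375,335:495,::-1]
cv2.imwrite('pics/d5.png',cv2.resize(np.hstack([f,g]),(800,300)))"
```

```text
(no output)
```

View pics/d5.png

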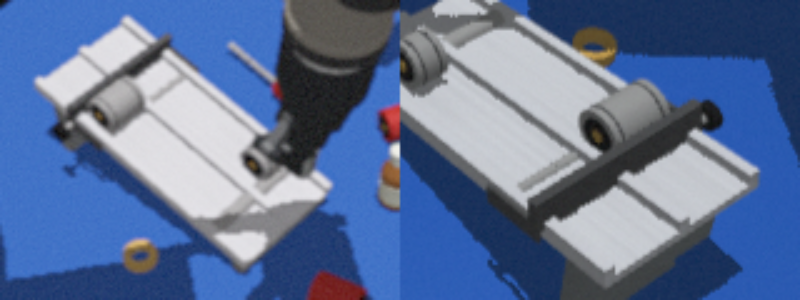

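The long shell rests by itself in the pocket against the plate, at scene half (625,115). The short shell and the nut have not moved, and the hand is clear.

```bash
python3 -c "
from cell import r
print(r.hand_in())"
```

```text
the job is handed in; nothing more can be done
None
```

The long shell was pushed over the cross-bar and rests by itself against the stop plate; the hand is clear and the job was handed in at about 9 s, with no verdict returned.

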